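# Slide a test coupon under the spring clip of a stage

## Task

Load the brass test coupon on the little stage behind the lathe: press the red tail of the spring clip down with one fingertip so that its nose lifts, and with the tail still held down push the coupon along its channel with the other fingertip, under the nose and fully home against the end stop. Then let go, so that the clip's nose clamps the coupon. Only push the coupon, never lift it, and leave the things standing round the stage alone.

Things in the scene. Friction and masses are not known exactly. Their poses are not given: they have to be found in the camera images.
- stage: Fixed grey stage on a column. Origin: underside of its foot plane, straight below the clip's hinge rod. -y: push direction; +x: from the clip's red tail towards the coupon; z up. Deck (top at z = 74 mm, the channel floor) spans x -8..56, y -76..90 mm; beside it (x below -8 mm) the red tail overhangs open space.
- channel_home (a point): Point on the stage where the coupon's centre lies once home: stage x = 28, y = -30, z = 79 mm. The channel's centre line is x = 28 mm, between two 6 mm high steel rails with inner faces at x = 8.5 and 47.5 mm; its +y end is open; the end stop, 10 mm high, has its face at y = -65 mm.
- clip (a joint): Rotation of the spring clip, a rocker on a rod along stage y at x = 0, z = 79 mm. 0 = at rest, nose 3 mm above the channel floor, barring the coupon. Grows as the tail is pushed down, to a hard stop at 0.42 rad (about 5 N at mid-width). Above 0.26 the coupon passes under the nose; with the nose resting on the coupon it reads about 0.22. Let go, it springs back.
- clip_tail (a point): Middle of the top of the clip's red tail, a smooth flat plate, stage x -46..-13, y -6..+104 mm; this point is at x -27, y +49. At rest it is 87 mm above the stage's underside, sloping up outward by 0.22 rad; fully down 76 mm, sloping down outward by 0.20 rad (2 mm above the channel floor). Its height is the same all along y: a fingertip may press anywhere along it and slide.
- clip_nose (a point): Underside of the clip's nose, a bent steel arm that reaches over the channel and ends in a round bar lying along y, from y = -26 to -46 mm in the stage, at stage x about 32 mm.
- coupon_center (a point): Centre of the loose flat brass test coupon, 36 mm (x) by 70 mm (y) by 10 mm thick, about 0.15 kg, lying in the channel with its axes along the stage's, a thin blue line across its top. It starts on the +y side of the nose; its rear end face, the one to push, is 35 mm from this point towards +y.
- oil_bottle: White oil bottle with red spout, 41 mm across, 118 mm tall, upright on the mat beyond one end of the stage; origin at its foot. Leave alone.
- grease_tin: Red and white grease tin, 57 mm across, 24 mm tall, on the mat beyond one end of the stage; origin at its foot. Leave alone.
- bearing: Ball bearing lying flat on the mat between stage and wall, 22 mm across, 7 mm tall; origin at its foot. Leave alone.
- gear_nylon: White nylon gear wheel lying flat on the mat between stage and wall, 28 mm across, 11 mm tall; origin at its foot. Leave alone.

How it is judged:
On the way, in this order (a step that is already met when the one before it is completed fails the run):
1. the clip's tail is held down (clip above 0.26 rad) with the coupon still short of the nose (value of joint clip above 0.26 rad and y of coupon_center in the frame of stage above 0.006 m), for 0.1 s.
2. with the tail still held down (clip above 0.26 rad) the coupon is pushed well under the nose (value of joint clip above 0.26 rad and y of coupon_center in the frame of stage below -0.015 m), for 0.1 s.
At the end, for the whole second after the job is handed in: The coupon lies flat in the channel against the end stop (within 3.5 mm) and the released clip rests on it (0.12 to 0.26 rad); all is still (y of coupon_center in the frame of stage between -0.033 and -0.0265 m and x of coupon_center in the frame of stage between 0.023 and 0.033 m and z of coupon_center in the frame of stage below 0.0815 m and value of joint clip between 0.12 and 0.26 rad and linear speed of coupon below 0.01 m/s); the robot touches nothing.
It fails at once if the coupon is lifted (more than 5 mm) or tipped (more than 0.2 rad) (z of coupon_center in the frame of stage above 0.084 m or angle between coupon_center's own z axis and vertical above 0.2 rad).
It fails at once if a thing standing round the stage is moved by more than 15 mm (distance of any of oil_bottle, grease_tin, gear_nylon, bearing from where it was at the start of the episode above 0.015 m).
It also fails if it takes over 42 s, if anything falls off the work surface, if the arm or the gripper's body presses on something with over 40 N, if the wrist force passes 120 N, or if a joint passes its speed limit or range.

## Robot

A 7-joint arm with a two-finger parallel gripper is mounted at the origin on a cart in front of the work surface, level with it; the furniture and walls round the work are solid. World frame = base frame: x ahead of the robot, y to its left, z up, the work surface at z = 0. Lengths are in m, angles in rad, forces in N, time in s.
With the tool pointing down it reaches from about 0.4 to 0.85 m from the base axis. Payload 6.9 kg.
Tool frame: the origin (TCP) lies between the finger pads; the fingertips stand 19 mm ahead of it and the grasp point (between the pads) is the TCP; z points along the fingers, y is the line along which they close (so a half turn about z gives the same grasp; the last joint's range is limited). The gripper opens to 85 mm and grips with 20 to 120 N. Pads are 22 mm wide; open, the fingers measure 114 mm over their backs; the gripper's body (76 mm by 85 mm) begins 54 mm behind the grasp point. The pads swing forward as they close: fully open they stand 13 mm farther back than shut.
Start: joints at [1.238, 0.507, -0.238, 1.5, 0.126, 1.149, -0.155], TCP at [0.265, -0.566, 0.25] pointing down, gripper open.
Joint ranges: [-3.08, 3.08], [-0.24, 2.05], [-1.43, 1.35], [0, 2.5], [-1.52, 4.66], [0.17, 1.96], [-2.89, 2.89]. Speed limits (rad/s): [2.39, 2.39, 3.14, 3.14, 3.14, 3.14, 3.14].

## Interface

Orientations are given as a unit quaternion [x, y, z, w].
In Python, from cell import env gives the robot as it stands.
- The arm moves only by the tool apply_moves, never from a script. Its argument "series" is a list of rows, each an object with "linear": the shift along the tool's x, y, z in cm, a list of three; "turn": the turn, a rotation vector about the tool's x, y, z in rad, a list of three; "claw": the closure in counts, from 0 (fully open) to 255 (shut). A call has 1 to 20 rows; each row is the pose to reach, as a shift and turn from the pose commanded when the call began, along the tool's axes at that moment; what a row does not reach only later rows make up. A row lasts 1/8 s, in which the tool goes at most 62.5 mm and 10.7 degrees, less where a joint would pass 70% of its speed; a pose out of reach is approached as far as the arm can. A call with a gripper value outside its range is refused whole. The fingers move at their own pace and stop on an object; "squeeze" is the grip in N (left out, the last holds). Time passes only in rows, so rows that repeat a pose let the fingers close. It gives the time, the measured TCP pose, the force, the opening and the grip force at its end, in the units of the state.
- env.sense(): the state, without advancing time (a new reading comes with each control period).
- env.camera(name): name is "scene" or "top" or "wrist"; returns a dict with "pixels" (420x560x3 uint8, blue, green, red), "fx", "fy", "cx", "cy" (pixels), "k1" (the pictures are not rectified: a ray, as slopes to the right and down, at radius r is drawn at 1 + k1 r^2 times it, then the intrinsics apply), "rvec" (rotation vector, rad) and "tvec" (3), from world to camera coordinates, as OpenCV has them; the wrist camera has in their place "tool_from_camera" (4x4, takes a point from camera to tool coordinates, whose origin is the TCP and whose axes are the flange's). Camera axes: x right, y down, z forward; pixel columns grow to the right and rows downward; lengths in m; the calibration is good to about 2 mm. A picture is of the moment at which its call begins: read the wrist's pose just before it. There is no depth.
- env.hand_in(): hands the job in; it is judged then, once.
The state is a dict: "time": time; "joints": joint angles; "dq": joint speeds; "joint_torque": joint torques, N m; "position": TCP position; "tool_rot": TCP orientation; "force": force on the tool from outside, world axes, zero at the start; "ft_torque": the same for the moment, N m; "opening": finger opening in m; "finger_force": force on a finger pad.
Only numpy, scipy, OpenCV 4.12 (cv2) and the standard library are available. Lean on these libraries where they do the work, as an engineer would, in place of code of your own. Each camera call takes 0.05 s, during which the arm holds its last target. There are 200 camera calls.

## Working session

There is one attempt and no reset: what is moved stays moved. The work goes in short steps, Python scripts to look and compute and a tool call to move; the robot and the scene stay as the last step left them, time stands still between calls to the robot, and variables do not carry over. Pictures are saved under pics/ and viewed, at most 10 in all, crops included, and the job is handed in when it is done.

Besides the shell and the picture viewer there is one more tool, called after ">>>" in YAML: its name, and indented under it one key for each argument. apply_moves: Moves the arm, as the interface text tells. Its arguments: {"type":"object","properties":{"series":{"type":"array","items":{"type":"object","properties":{"linear":{"type":"array","items":{"type":"number"}},"turn":{"type":"array","items":{"type":"number"}},"claw":{"type":"number"}}}},"squeeze":{"type":"number"}},"required":["series"]}

```bash
mkdir -p pics; ls
python3 - <<'E'
from cell import env
import cv2,pickle,numpy as np
s=env.sense(); print(s['time'],s['position'],s['tool_rot'],s['opening'])
d={'state':s}
for n in('scene','top','wrist'):
    c=env.camera(n); d[n]=c; cv2.imwrite(f'pics/{n}0.png',c['pixels'])
    print(n,{k:np.round(v,4).tolist() for k,v in c.items() if k!='pixels'})
pickle.dump(d,open('d0.pkl','wb'))
E
```

```text
pics
0.0 [ 0.26470898 -0.56568013  0.24943381] [ 9.76136993e-01  2.17153893e-01 -2.06628385e-04 -8.45293145e-04] 0.08533190238759349
scene {'fx': 393.392, 'fy': 393.392, 'cx': 275.649, 'cy': 217.1027, 'k1': -0.018, 'rvec': [1.8866, -1.0724, 0.6417], 'tvec': [-0.3224, 0.3669, 0.3844]}
top {'fx': 509.5327, 'fy': 509.5327, 'cx': 278.6023, 'cy': 218.253, 'k1': 0.0166, 'rvec': [2.1816, -2.1829, 0.017], 'tvec': [0.022, 0.6746, 0.89]}
wrist {'fx': 315.393, 'fy': 315.393, 'cx': 284.3374, 'cy': 211.4074, 'k1': 0.0034, 'tool_from_camera': [[0.0002, -0.9485, -0.3167, 0.0805], [1.0, 0.0003, -0.0003, -0.0002], [0.0004, -0.3167, 0.9485, -0.1251], [0.0, 0.0, 0.0, 1.0]]}
```

View pics/scene0.png

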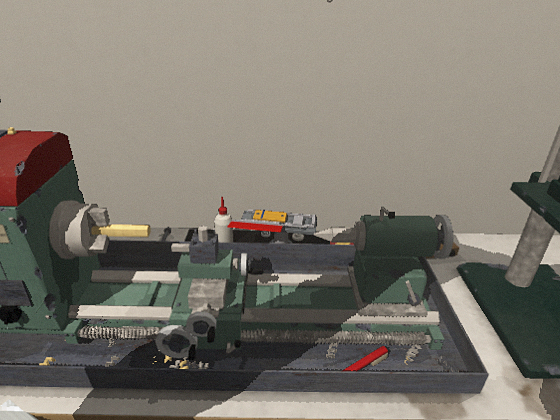

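View pics/top0.png

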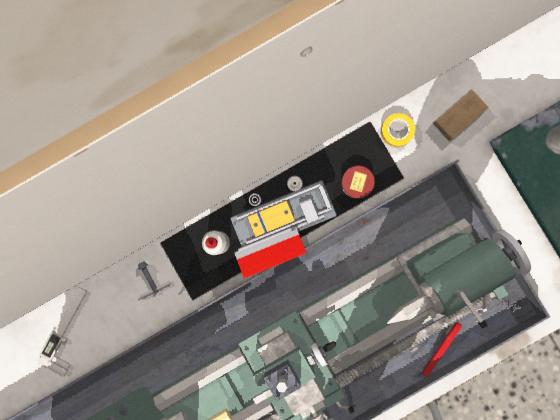

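The scene view shows the stage behind the lathe: red tail near (255,226), yellow coupon near (270,215), bottle near (223,225). In the top view the coupon is at (270,218), tail (270,255), nose (315,208), bottle (215,243) and tin (358,182). The push direction is to the right and slightly up in the picture.

```bash
cat > h.py <<'E'
import numpy as np,cv2
from scipy.spatial.transform import Rotation as R
def und(c,uv):
    q=(np.asarray(uv,float).reshape(-1,2)-[c['cx'],c['cy']])/[c['fx'],c['fy']]
    p=q.copy()
    for _ in range(5): p=q/(1+c['k1']*(p**2).sum(1,keepdims=True))
    return np.c_[p,np.ones(len(p))]
def cam(c,s=None):
    if 'rvec' in c:
        M=R.from_rotvec(np.ravel(c['rvec'])).as_matrix(); return M.T,-M.T@np.ravel(c['tvec'])
    T=np.asarray(c['tool_from_camera']);W=R.from_quat(s['tool_rot']).as_matrix()
    return W@T[:3,:3],W@T[:3,3]+s['position']
def plane(c,uv,z,s=None):
    M,o=cam(c,s); d=und(c,uv)@M.T
    return o+d*((z-o[2])/d[:,2])[:,None]
def proj(c,P,s=None):
    M,o=cam(c,s); q=(np.atleast_2d(P)-o)@M; q=q[:,:2]/q[:,2:]
    q=q*(1+c['k1']*(q**2).sum(1,keepdims=True)); return q*[c['fx'],c['fy']]+[c['cx'],c['cy']]
def rects(px,lo,hi,roi,n=1):
    m=cv2.inRange(cv2.cvtColor(px,cv2.COLOR_BGR2HSV),lo,hi); k=np.zeros_like(m); x0,y0,x1,y1=roi; k[y0:y1,x0:x1]=m[y0:y1,x0:x1]
    k=cv2.morphologyEx(k,cv2.MORPH_CLOSE,np.ones((7,7)))
    cs=sorted(cv2.findContours(k,0,2)[0],key=cv2.contourArea)[::-1][:n]
    return cs
E
python3 - <<'E'
import pickle;from h import *
d=pickle.load(open('d0.pkl','rb'))
np.set_printoptions(precision=4,suppress=True)
for n in('top','scene'): print(n,cam(d[n])[1])
t=d['top'];s=d['scene']
c=rects(t['pixels'],(18,90,90),(32,255,255),(225,180,340,260))[0]; r=cv2.minAreaRect(c); b=cv2.boxPoints(r);print('coupon',r,'\n',plane(t,b,.084), plane(t,r[0],.084))
P=plane(t,b,.084);print('sides',np.linalg.norm(np.diff(P,axis=0),axis=1))
a=rects(t['pixels'],(0,170,120),(6,255,255),(225,220,320,290))[0]; r2=cv2.minAreaRect(a); b=cv2.boxPoints(r2);P=plane(t,b,.087);print('tail',r2,'\n',P,np.linalg.norm(np.diff(P,axis=0),axis=1))
print('tailc',plane(t,r2[0],.087))
# check height through the scene view
for nm,rr in(('coupon',r),('tail',r2)):
  for z in(.05,.085,.12): print(nm,z,proj(s,plane(t,rr[0],z)))
for lo,hi,roi in(((18,90,90),(32,255,255),(230,190,330,240)),((0,170,80),(6,255,255),(228,215,290,240))):
  q=rects(s['pixels'],lo,hi,roi)[0]; print('scene',cv2.minAreaRect(q))
im=cv2.resize(t['pixels'][130:310,160:410],None,fx=3.2,fy=3.2,interpolation=2); cv2.imwrite('pics/crop_top.png',im)
E
```

```text
top [ 0.6321 -0.0068  0.921 ]
scene [ 0.0296 -0.3419  0.5182]
coupon ((270.6301574707031, 218.1124267578125), (22.692310333251953, 42.61539077758789), 67.38013458251953) 
 [[ 0.6755  0.0723  0.084 ]
 [ 0.7025  0.0074  0.084 ]
 [ 0.6679 -0.0069  0.084 ]
 [ 0.641   0.0578  0.084 ]] [[0.6717 0.0326 0.084 ]]
sides [0.0702 0.0374 0.0701]
tail ((271.2413635253906, 256.10345458984375), (20.055095672607422, 67.22171020507812), 68.19859313964844) 
 [[ 0.6042  0.0886  0.087 ]
 [ 0.645  -0.0135  0.087 ]
 [ 0.6146 -0.0256  0.087 ]
 [ 0.5739  0.0763  0.087 ]] [0.11   0.0327 0.1098]
tailc [[0.6094 0.0314 0.087 ]]
coupon 0.05 [[269.4045 228.64  ]]
coupon 0.085 [[269.8949 215.6365]]
coupon 0.12 [[270.4084 202.0247]]
tail 0.05 [[254.105  242.6494]]
tail 0.085 [[254.9179 228.621 ]]
tail 0.12 [[255.7681 213.9669]]
scene ((269.45587158203125, 215.4264678955078), (32.6190299987793, 10.084115982055664), 5.90614128112793)
scene ((254.5081787109375, 226.40982055664062), (53.05394744873047, 6.337502479553223), 5.19442892074585)
```

View pics/crop_top.png

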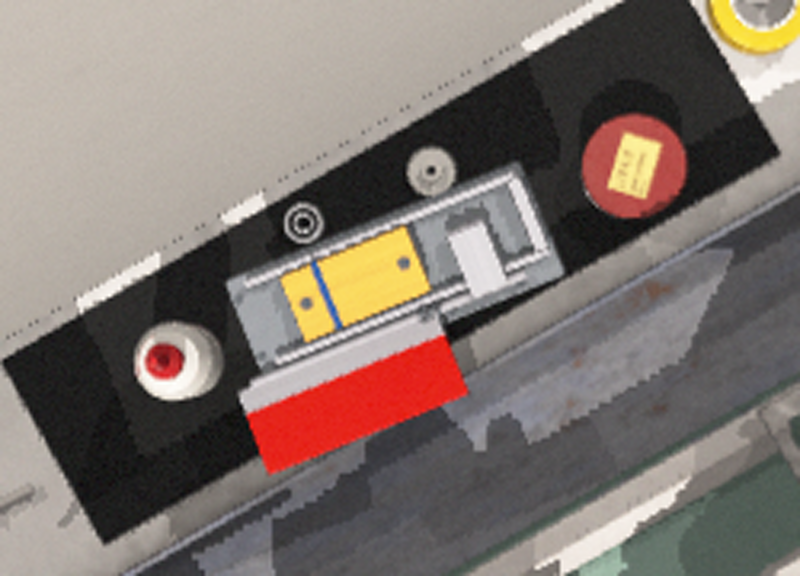

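Two views agree with z_base ≈ 0. From the enlarged crop, the coupon lies with its rear end on the left and the nose on the right, and the channel behind the coupon is clear. The bottle stands beyond the +y end and the tin beyond the -y end. Next, the stage frame and a check for obstacles on the way.

```bash
cat >> h.py <<'E'
A=np.deg2rad(22.15);SX=np.array([np.cos(A),np.sin(A),0]);SY=np.array([-np.sin(A),np.cos(A),0]);O=np.array([.6552,-.0029,0])
def w2s(P): d=np.asarray(P)-O; return np.array([d@SX,d@SY,d[2]])
def s2w(x,y,z): return O+x*SX+y*SY+[0,0,z]
def rel(s,Pw,ytarget=None):
    W=R.from_quat(s['tool_rot']).as_matrix()
    out=(W.T@(np.asarray(Pw)-s['position'])*100).round(2)
    # turn taking the tool to pointing down with tool y along stage x
    G=np.c_[SY,SX,[0,0,-1]]
    return out,R.from_matrix(W.T@G).as_rotvec().round(3)
E
python3 - <<'E'
import pickle;from h import *
np.set_printoptions(precision=3,suppress=True)
d=pickle.load(open('d0.pkl','rb'));t=d['top'];s=d['scene']
print('press base',plane(s,[(458,266),(520,285),(541,365)],0))
print('press table z?',plane(t,[(492,145),(555,135)],0))
print('tailstock z.2',plane(t,(440,265),.2),[proj(s,plane(t,(440,265),z))[0] for z in(.1,.2,.3)])
print('rel',rel(d['state'],s2w(0,.08,.20)),s2w(0,.08,.2))
M=R.from_quat(d['state']['tool_rot']).as_matrix();print(M)
for p in [(.35,-.45,.35),(.45,-.2,.35)]: print(p,rel(d['state'],p)[0])
E
```

```text
press base [[ 0.829 -0.355  0.   ]
 [ 0.829 -0.477  0.   ]
 [ 0.618 -0.514  0.   ]]
press table z? [[ 0.806 -0.361  0.   ]
 [ 0.823 -0.471  0.   ]]
tailstock z.2 [[ 0.6   -0.209  0.2  ]] [array([381.433, 268.547]), array([375.212, 213.236]), array([368.181, 151.492])]
rel (array([ 59.63, -42.4 ,   5.01]), array([-0.001, -0.001, -1.52 ])) [0.625 0.071 0.2  ]
[[ 0.906  0.424 -0.001]
 [ 0.424 -0.906  0.002]
 [-0.    -0.002 -1.   ]]
(0.35, -0.45, 0.35) [ 12.63  -6.88 -10.05]
(0.45, -0.2, 0.35) [ 32.28 -25.28 -10.01]
```

>>> apply_moves:
  series:
    - {"linear": [4,-2,-4],"turn": [0,0,0],"claw": 126}
    - {"linear": [8,-4.5,-7],"turn": [0,0,0],"claw": 126}
    - {"linear": [12.5,-7,-10],"turn": [0,0,-0.15],"claw": 126}
    - {"linear": [17,-11,-10],"turn": [0,0,-0.3],"claw": 126}
    - {"linear": [22,-15.5,-10],"turn": [0,0,-0.45],"claw": 126}
    - {"linear": [27,-20,-10],"turn": [0,0,-0.6],"claw": 126}
    - {"linear": [32,-25,-10],"turn": [0,0,-0.75],"claw": 126}
    - {"linear": [36,-28,-10],"turn": [0,0,-0.9],"claw": 126}
    - {"linear": [41,-31,-10],"turn": [0,0,-1.05],"claw": 126}
    - {"linear": [46,-34,-10],"turn": [0,0,-1.2],"claw": 126}
    - {"linear": [51,-37,-10],"turn": [0,0,-1.35],"claw": 126}
    - {"linear": [55,-40,-10],"turn": [0,0,-1.5],"claw": 126}
    - {"linear": [59.6,-42.4,-9],"turn": [0,0,-1.52],"claw": 126}
    - {"linear": [59.6,-42.4,-5],"turn": [0,0,-1.52],"claw": 126}
    - {"linear": [59.6,-42.4,0],"turn": [0,0,-1.52],"claw": 126}
    - {"linear": [59.6,-42.4,2],"turn": [0,0,-1.52],"claw": 126}
    - {"linear": [59.6,-42.4,2],"turn": [0,0,-1.52],"claw": 126}

```text
time: 2.28
position: [0.6241, 0.0701, 0.2284]
tool_rot: [0.558, 0.83, -0.001, -0.001]
force: [0.3, -0.4, 0.6]
opening: 0.043
finger_force: 0.0
```

Run:
```python
from h import *;from cell import env;import pickle
np.set_printoptions(precision=4,suppress=True)
s=env.sense();c=env.camera('wrist');t=env.camera('top')
pickle.dump((s,c,t),open('d1.pkl','wb'))
print(w2s(s['position']),rel(s,s2w(0,.08,.12)),s['opening'],s['joints'])
im=c['pixels'].copy()
print('proj coupon corners',proj(c,[s2w(x,y,.084) for x,y in((.01,.062),(.046,.062),(.01,-.008),(.046,-.008))],s))
print('tail corners',proj(c,[s2w(x,y,z) for x,y,z in((-.046,.104,.091),(-.046,-.006,.091),(-.013,-.006,.084),(-.013,.104,.084))],s))
for p,col in[((.01,.062,.084),(255,0,0)),((.046,.062,.084),(255,0,0)),((-.046,.104,.091),(0,255,0)),((-.046,-.006,.091),(0,255,0)),((-.013,-.006,.084),(0,255,0)),((-.013,.104,.084),(0,255,0))]:
    u=proj(c,s2w(*p),s)[0]; cv2.circle(im,tuple(int(v) for v in u),3,col,1)
cv2.imwrite('pics/w1.png',im)
cv2.imwrite('pics/t1.png',cv2.resize(t['pixels'][130:310,160:410],None,fx=3.2,fy=3.2,interpolation=2))
```

```text
[-0.0013  0.0794  0.2284] (array([ 0.05,  0.17, 10.84]), array([-0.004, -0.001,  0.001])) 0.04295289578109237 [ 0.2657  0.6008 -0.7208  1.5172  0.4136  1.1847 -0.1396]
proj coupon corners [[298.3281 221.0624]
 [337.9514 221.1638]
 [297.2817 288.2673]
 [334.0889 288.4049]]
tail corners [[233.2535 177.1441]
 [239.0082 290.2294]
 [273.7705 286.3959]
 [272.5329 175.5167]]
```

View pics/w1.png

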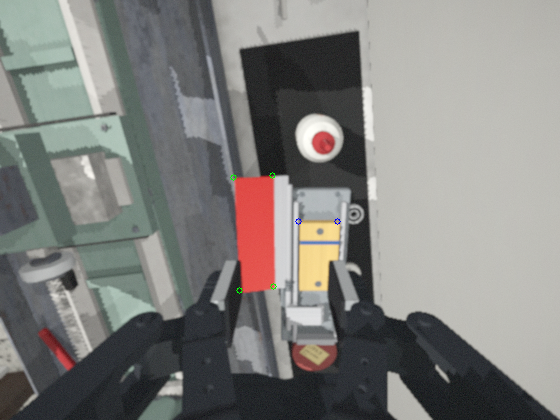

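The overlay matches the picture: the coupon's rear corners at (298,221) and (338,221), and the tail corners, lie on my projected marks to about 1 mm. The finger straddle is right, so I go down over the tail and the channel behind the coupon.

>>> apply_moves:
  series:
    - {"linear": [0,0.15,4],"turn": [0,0,0],"claw": 126}
    - {"linear": [0,0.15,8],"turn": [0,0,0],"claw": 126}
    - {"linear": [0,0.15,11],"turn": [0,0,0],"claw": 126}
    - {"linear": [0,0.15,11.6],"turn": [0,0,0],"claw": 126}
    - {"linear": [0,0.15,11.6],"turn": [0,0,0],"claw": 126}
    - {"linear": [0,0.15,11.6],"turn": [0,0,0],"claw": 126}

```text
time: 3.12
position: [0.6274, 0.0716, 0.1162]
tool_rot: [0.558, 0.83, 0.001, 0.001]
force: [0.5, -0.1, -0.7]
opening: 0.0433
finger_force: 0.0
```

>>> apply_moves:
  series:
    - {"linear": [0,0,0.2],"turn": [0,0,0],"claw": 126}
    - {"linear": [0,0,0.4],"turn": [0,0,0],"claw": 126}
    - {"linear": [0,0,0.4],"turn": [0,0,0],"claw": 126}

```text
time: 3.5
position: [0.6263, 0.0711, 0.1103]
tool_rot: [0.558, 0.83, -0.0, -0.0]
force: [0.3, 0.1, 0.4]
opening: 0.0431
finger_force: 0.0
```

>>> apply_moves:
  series:
    - {"linear": [0,0,0.2],"turn": [0,0,0],"claw": 126}
    - {"linear": [0,0,0.3],"turn": [0,0,0],"claw": 126}
    - {"linear": [0,0,0.3],"turn": [0,0,0],"claw": 126}

```text
time: 3.88
position: [0.6263, 0.0712, 0.1072]
tool_rot: [0.558, 0.83, -0.0, -0.0]
force: [-0.5, -1.0, 1.3]
opening: 0.0431
finger_force: 0.3
```

>>> apply_moves:
  series:
    - {"linear": [0,0,0.2],"turn": [0,0,0],"claw": 126}
    - {"linear": [0,0,0.3],"turn": [0,0,0],"claw": 126}
    - {"linear": [0,0,0.3],"turn": [0,0,0],"claw": 126}

```text
time: 4.25
position: [0.6262, 0.0712, 0.1042]
tool_rot: [0.558, 0.83, -0.0, -0.0]
force: [-0.9, 0.9, 1.1]
opening: 0.0432
finger_force: 0.8
```

>>> apply_moves:
  series:
    - {"linear": [0,0,0.2],"turn": [0,0,0],"claw": 126}
    - {"linear": [0,0,0.3],"turn": [0,0,0],"claw": 126}
    - {"linear": [0,0,0.3],"turn": [0,0,0],"claw": 126}

```text
time: 4.62
position: [0.6262, 0.0711, 0.1012]
tool_rot: [0.558, 0.83, -0.0, -0.0]
force: [-3.0, -0.9, 2.8]
opening: 0.0436
finger_force: 1.4
```

Run:
```python
from h import *;from cell import env
s=env.sense();c=env.camera('wrist');t=env.camera('scene')
print(w2s(s['position']),s['force'])
a=c['pixels'][180:420,160:400]; b=cv2.resize(t['pixels'][190:250,210:330],(480,240),interpolation=2)
cv2.imwrite('pics/w2.png',np.vstack([cv2.resize(a,(480,360)) if 0 else cv2.resize(a,(360,360)).copy() if 0 else cv2.resize(c['pixels'][150:420,130:440],(480,340)),b]))
```

```text
[0.00105854 0.07945939 0.10121301] [-2.9935533  -0.92823835  2.82998782]
```

View pics/w2.png

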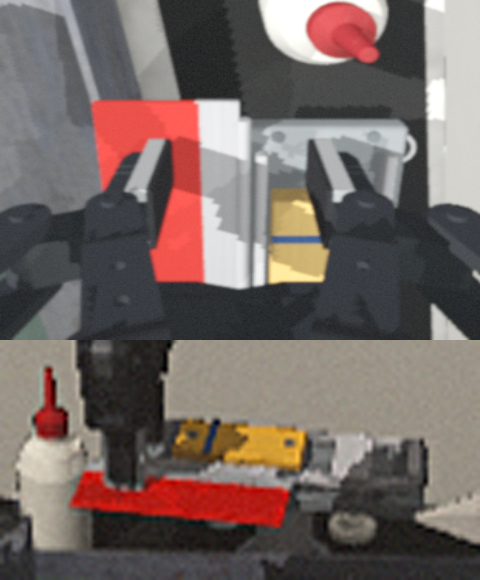

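The wrist view shows the left fingertip on the red tail and the right one in the channel behind the coupon's rear edge. The tail is now about level, so contact began near TCP z = 0.108. I go down 3 mm more, then check.

>>> apply_moves:
  series:
    - {"linear": [0,0,0.15],"turn": [0,0,0],"claw": 126}
    - {"linear": [0,0,0.3],"turn": [0,0,0],"claw": 126}
    - {"linear": [0,0,0.3],"turn": [0,0,0],"claw": 126}
    - {"linear": [0,0,0.3],"turn": [0,0,0],"claw": 126}

```text
time: 5.22
position: [0.6263, 0.0712, 0.0983]
tool_rot: [0.558, 0.83, -0.0, -0.0]
force: [-2.1, -1.1, 3.3]
opening: 0.0435
finger_force: 2.2
```

Run:
```python
from h import *;from cell import env
s=env.sense();c=env.camera('wrist');t=env.camera('scene')
print(w2s(s['position']),s['force'],s['finger_force'])
cv2.imwrite('pics/w3.png',np.vstack([cv2.resize(c['pixels'][150:420,130:440],(480,340)),cv2.resize(t['pixels'][190:250,210:330],(480,240),interpolation=2)]))
```

```text
[0.00118778 0.07948719 0.09832984] [-2.10507985 -1.14328827  3.29855646] 2.2289933811407536
```

View pics/w3.png

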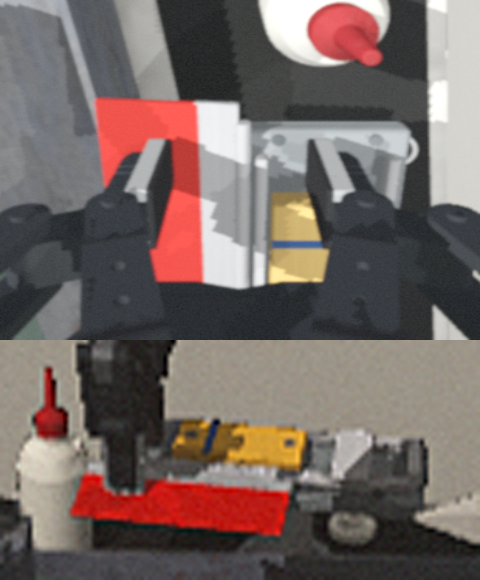

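>>> apply_moves:
  series:
    - {"linear": [0,0,0.07],"turn": [0,0,0],"claw": 126}
    - {"linear": [0,0,0.13],"turn": [0,0,0],"claw": 126}
    - {"linear": [0,0,0.13],"turn": [0,0,0],"claw": 126}
    - {"linear": [0,0,0.13],"turn": [0,0,0],"claw": 126}

```text
time: 5.82
position: [0.6264, 0.0712, 0.097]
tool_rot: [0.558, 0.83, 0.0, 0.0]
force: [-2.2, -1.1, 4.9]
opening: 0.0428
finger_force: 2.5
```

Run:
```python
from h import *;from cell import env
s=env.sense();c=env.camera('wrist');t=env.camera('scene')
print(w2s(s['position']),s['force'],s['finger_force'])
# tail outer far corner / outer edge height: red mask in the scene view, lower right corner
for n in ('d0',): pass
import pickle
d0=pickle.load(open('d0.pkl','rb'))
for nm,im in(('rest',d0['scene']['pixels']),('now',t['pixels'])):
    k=rects(im,(0,170,80),(6,255,255),(228,215,290,245))[0].reshape(-1,2)
    e=k[k[:,0]>265]; print(nm,'low edge', [int(e[e[:,0]==u][:,1].max()) for u in range(268,280) if (e[:,0]==u).any()],'right',k[:,0].max())
for th in(0,.26,.3,.35,.42):
    a=th-.22; h=.087-.0262*th; P=[s2w(-.046,y,h-.019*np.tan(a)) for y in(0.0,.02)]
    print(th,proj(t,P).round(1).tolist())
```

```text
[0.0012653  0.07948267 0.09702169] [-2.18217042 -1.0552749   4.92460659] 2.527611303376034
rest low edge [230, 231, 225, 226] right 281
now low edge [227, 228, 238, 239, 239] right 282
0 [[277.5, 232.5], [267.7, 231.6]]
0.26 [[277.4, 237.5], [267.6, 236.5]]
0.3 [[277.3, 238.2], [267.6, 237.3]]
0.35 [[277.3, 239.1], [267.6, 238.2]]
0.42 [[277.3, 240.4], [267.5, 239.5]]
```

The tail edge in the scene view fits clip ≈ 0.36–0.4 rad. Now the push along tool -x, with the tail held.

>>> apply_moves:
  series:
    - {"linear": [-0.4,0,0],"turn": [0,0,0],"claw": 126}
    - {"linear": [-0.8,0,0],"turn": [0,0,0],"claw": 126}
    - {"linear": [-1.2,0,0],"turn": [0,0,0],"claw": 126}
    - {"linear": [-1.6,0,0],"turn": [0,0,0],"claw": 126}
    - {"linear": [-2.0,0,0],"turn": [0,0,0],"claw": 126}
    - {"linear": [-2.4,0,0],"turn": [0,0,0],"claw": 126}
    - {"linear": [-2.8,0,0],"turn": [0,0,0],"claw": 126}
    - {"linear": [-3.2,0,0],"turn": [0,0,0],"claw": 126}
    - {"linear": [-3.2,0,0],"turn": [0,0,0],"claw": 126}

```text
time: 7.05
position: [0.639, 0.042, 0.0972]
tool_rot: [0.558, 0.83, 0.001, 0.0]
force: [-1.5, 3.2, 4.6]
opening: 0.043
finger_force: 2.9
```

Run:
```python
from h import *;from cell import env
s=env.sense();c=env.camera('wrist');t=env.camera('scene')
print(w2s(s['position']),s['force'],s['finger_force'])
k=rects(t['pixels'],(0,170,80),(6,255,255),(228,215,290,245))[0].reshape(-1,2); e=k[k[:,0]>265];print([(u,int(e[e[:,0]==u][:,1].max())) for u in range(268,283) if (e[:,0]==u).any()])
cv2.imwrite('pics/w4.png',np.vstack([cv2.resize(c['pixels'][150:420,130:440],(480,340)),cv2.resize(t['pixels'][190:250,210:330],(480,240),interpolation=2)]))
```

```text
[0.00189343 0.04765696 0.09723121] [-1.49805647  3.22659836  4.56851434] 2.892692483001156
[(270, 227), (271, 228), (275, 238), (276, 239), (279, 239), (280, 238), (281, 233), (282, 229)]
```

View pics/w4.png

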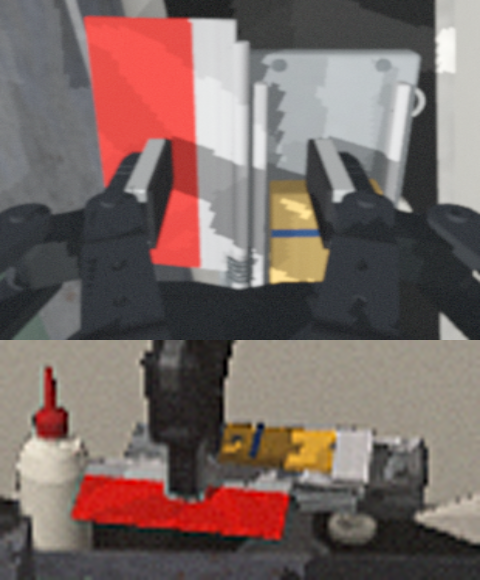

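The coupon moves ahead of the fingertip (rear edge now at row 182 in the wrist crop, front just reaching the raised nose), and the tail is still down. I push on.

>>> apply_moves:
  series:
    - {"linear": [-0.4,0,0],"turn": [0,0,0],"claw": 126}
    - {"linear": [-0.8,0,0],"turn": [0,0,0],"claw": 126}
    - {"linear": [-1.2,0,0],"turn": [0,0,0],"claw": 126}
    - {"linear": [-1.6,0,0],"turn": [0,0,0],"claw": 126}
    - {"linear": [-2.0,0,0],"turn": [0,0,0],"claw": 126}
    - {"linear": [-2.4,0,0],"turn": [0,0,0],"claw": 126}
    - {"linear": [-2.7,0,0],"turn": [0,0,0],"claw": 126}
    - {"linear": [-2.9,0,0],"turn": [0,0,0],"claw": 126}
    - {"linear": [-2.9,0,0],"turn": [0,0,0],"claw": 126}
    - {"linear": [-2.9,0,0],"turn": [0,0,0],"claw": 126}

```text
time: 8.4
position: [0.6498, 0.0151, 0.0972]
tool_rot: [0.558, 0.83, 0.001, 0.0]
force: [-3.3, 3.7, 4.9]
opening: 0.0434
finger_force: 3.0
```

>>> apply_moves:
  series:
    - {"linear": [-0.1,0,0],"turn": [0,0,0],"claw": 126}
    - {"linear": [-0.2,0,0],"turn": [0,0,0],"claw": 126}
    - {"linear": [-0.2,0,0],"turn": [0,0,0],"claw": 126}
    - {"linear": [-0.2,0,0],"turn": [0,0,0],"claw": 126}

```text
time: 8.9
position: [0.6504, 0.0135, 0.0972]
tool_rot: [0.558, 0.83, 0.001, -0.0]
force: [-2.4, 2.6, 5.7]
opening: 0.0435
finger_force: 3.1
```

>>> apply_moves:
  series:
    - {"linear": [-0.1,0,0],"turn": [0,0,0],"claw": 126}
    - {"linear": [-0.15,0,0],"turn": [0,0,0],"claw": 126}
    - {"linear": [-0.15,0,0],"turn": [0,0,0],"claw": 126}
    - {"linear": [-0.15,0,0],"turn": [0,0,0],"claw": 126}

```text
time: 9.4
position: [0.6507, 0.0127, 0.0973]
tool_rot: [0.558, 0.83, 0.001, -0.0]
force: [-3.3, 5.3, 6.5]
opening: 0.0434
finger_force: 3.7
```

>>> apply_moves:
  series:
    - {"linear": [-0.1,0,0],"turn": [0,0,0],"claw": 126}
    - {"linear": [-0.15,0,0],"turn": [0,0,0],"claw": 126}
    - {"linear": [-0.15,0,0],"turn": [0,0,0],"claw": 126}
    - {"linear": [-0.15,0,0],"turn": [0,0,0],"claw": 126}

```text
time: 9.9
position: [0.6509, 0.0125, 0.0972]
tool_rot: [0.557, 0.83, 0.001, -0.001]
force: [-4.8, 7.4, 6.4]
opening: 0.0431
finger_force: 4.9
```

The fingertip stalls with rising force at stage y ≈ 16 mm, which is where the coupon is home. I back off, then lift so that the clip closes.

>>> apply_moves:
  series:
    - {"linear": [0.3,0,0],"turn": [0,0,0],"claw": 126}
    - {"linear": [0.8,0,0],"turn": [0,0,0],"claw": 126}
    - {"linear": [1.2,0,0],"turn": [0,0,0],"claw": 126}
    - {"linear": [1.2,0,-0.4],"turn": [0,0,0],"claw": 126}
    - {"linear": [1.2,0,-0.8],"turn": [0,0,0],"claw": 126}
    - {"linear": [1.2,0,-1.3],"turn": [0,0,0],"claw": 126}
    - {"linear": [1.2,0,-3],"turn": [0,0,0],"claw": 126}
    - {"linear": [1.2,0,-7],"turn": [0,0,0],"claw": 126}
    - {"linear": [5,0,-12],"turn": [0,0,0],"claw": 126}
    - {"linear": [9,0,-16],"turn": [0,0,0],"claw": 126}
    - {"linear": [12,0,-18],"turn": [0,0,0],"claw": 126}
    - {"linear": [12,0,-18],"turn": [0,0,0],"claw": 126}
    - {"linear": [12,0,-18],"turn": [0,0,0],"claw": 126}

```text
time: 11.52
position: [0.6061, 0.1202, 0.2769]
tool_rot: [0.558, 0.83, -0.0, 0.0]
force: [0.3, -0.6, -0.5]
opening: 0.0434
finger_force: 0.0
```

Run:
```python
from h import *;from cell import env
s=env.sense();c=env.camera('wrist');t=env.camera('scene');p=env.camera('top')
print(s['time'],w2s(s['position']),s['force'])
k=rects(t['pixels'],(0,170,80),(6,255,255),(228,215,290,245))[0].reshape(-1,2); e=k[k[:,0]>265];print([(u,int(e[e[:,0]==u][:,1].max())) for u in range(268,283) if (e[:,0]==u).any()])
q=rects(c['pixels'],(18,90,90),(32,255,255),(240,150,400,420),1)
P=plane(c,q[0].reshape(-1,2),.084,s); S=np.array([w2s(v) for v in P]); print('coupon stage extents',S.min(0),S.max(0))
cv2.imwrite('pics/w5.png',np.vstack([cv2.resize(c['pixels'][150:420,130:440],(480,340)),cv2.resize(t['pixels'][190:250,210:330],(480,240),interpolation=2)]))
```

```text
11.525 [0.00092239 0.13253415 0.27694402] [ 0.28331466 -0.56715597 -0.48018307]
[(268, 235), (269, 226), (270, 227), (280, 235), (281, 230)]
coupon stage extents [ 0.01114303 -0.06608098  0.084     ] [0.04812463 0.0067043  0.084     ]
```

View pics/w5.png

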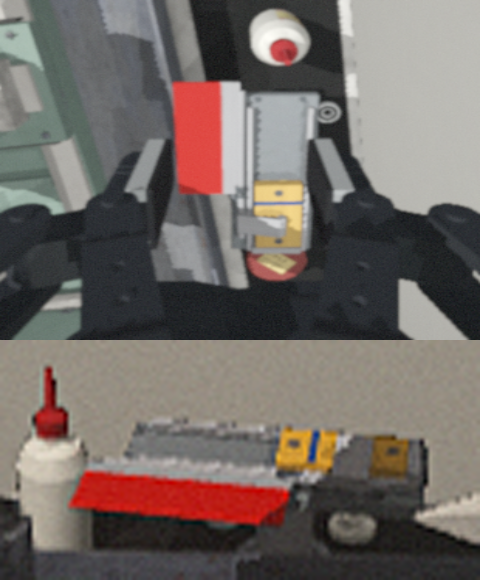

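The coupon lies under the nose and against the stop: it spans stage y -66 to +7 mm, so its centre is near -30 mm. The tail is back at about 0.2 rad, the bottle and tin are where they were, and the arm is clear.

```bash
python3 -c "
from cell import env
print(env.hand_in())"
```

```text
the job is handed in; nothing more can be done
None
```

I handed the job in at about 11.5 s of the 42 s allowed: the coupon is home against the end stop (centre near stage y = -30 mm) with the released clip resting on it; the hand-in returned no verdict.

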